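Close the used frit tube, stir the pot, open the next tube

TASK

The frit from the white-capped tube has just been tipped into the blue pot: press that tube's hinged cap fully shut. Then take the stirring stick from its block, stir the lumps in the pot round with it so that most of them are clearly shifted from where they lay, and leave the stick in the pot with all the lumps still inside. Last, flick the blue-capped tube wide open (cap upright or tipped back), leaving the orange cap shut and everything else on the bench where it is.

Things in the scene. Friction and masses are not known exactly. Their poses are not given: they have to be found in the camera images.
- rack: fixed wooden rack, 70 x 230 x 46 mm, holding three upright tubes in a row along its y axis, 70 mm apart (order varies); origin: centre of its underside
- tube_white: pale flip-cap tube with its cap and a band in white (the used tube; its cap starts open, tipped back), fixed in the rack, outer diameter 30 (33 at the collar), mouth 100 mm above its foot. Origin: centre of its foot, 12 mm above the table; z up; -x is the side of the cap's thumb tab (towards the robot, give or take the yaw), +x the side of the hinge. The hinge line runs along y at (+17, 0, 100) mm
- cap_white (a joint): angle of the white cap, rad: 0 shut (flat on the mouth), 1.57 upright above the hinge, 2.1 tipped back at the stop; stays where it is left (about 1 N at the tab moves it). Cap: disc of diameter 34, when shut 1 to 7 mm above the mouth, plus a thumb tab 14 wide, 5 thick (1 to 6 mm above the mouth), reaching 16 mm past the disc, free underneath
- tab_white (a point): outer end of the white cap's thumb tab, mid thickness, 50 mm from the hinge line; moves with the cap
- tube_blue: pale flip-cap tube with its cap and a band in blue (cap starts shut), fixed in the rack, outer diameter 30 (33 at the collar), mouth 100 mm above its foot. Origin: centre of its foot, 12 mm above the table; z up; -x is the side of the cap's thumb tab (towards the robot, give or take the yaw), +x the side of the hinge. The hinge line runs along y at (+17, 0, 100) mm
- cap_blue (a joint): angle of the blue cap, rad: 0 shut (flat on the mouth), 1.57 upright above the hinge, 2.1 tipped back at the stop; stays where it is left (about 1 N at the tab moves it). Cap: disc of diameter 34, when shut 1 to 7 mm above the mouth, plus a thumb tab 14 wide, 5 thick (1 to 6 mm above the mouth), reaching 16 mm past the disc, free underneath
- tab_blue (a point): outer end of the blue cap's thumb tab, mid thickness, 50 mm from the hinge line; moves with the cap
- tube_orange: pale flip-cap tube with its cap and a band in orange (a bystander, cap starts shut and must stay so), fixed in the rack, outer diameter 30 (33 at the collar), mouth 100 mm above its foot. Origin: centre of its foot, 12 mm above the table; z up; -x is the side of the cap's thumb tab (towards the robot, give or take the yaw), +x the side of the hinge. The hinge line runs along y at (+17, 0, 100) mm
- cap_orange (a joint): angle of the orange cap, rad: 0 shut (flat on the mouth), 1.57 upright above the hinge, 2.1 tipped back at the stop; stays where it is left (about 1 N at the tab moves it). Cap: disc of diameter 34, when shut 1 to 7 mm above the mouth, plus a thumb tab 14 wide, 5 thick (1 to 6 mm above the mouth), reaching 16 mm past the disc, free underneath
- pot: fixed blue stoneware pot, round and open, outer diameter 110, height 80, wall 6, inner diameter 98 (narrowing to 88 at the very floor); origin: centre of its underside
- pot_floor (a point): centre of the pot's inner floor, 8 mm above the table
- stick_block: fixed dark wooden block 64 x 64 x 60 mm with one upright hole in the middle of its top, 14 wide and 50 deep; the stick stands in it; origin: centre of its underside
- stick: loose round wooden stirring stick, diameter 12, length 165, 30 g, with a red band near the top; it starts upright in the block, its foot 10 mm above the table; origin: centre of its foot (the stirring end), z along the stick to its top
- stick_top (a point): centre of the stick's top end
- bead0_center (a point): middle of one of five loose frit lumps in the pot (white, 18 x 16 x 14 mm, 12 g)
- bead1_center (a point): middle of one of five loose frit lumps in the pot (white, 18 x 16 x 14 mm, 12 g)
- bead2_center (a point): middle of one of five loose frit lumps in the pot (orange, 18 x 16 x 14 mm, 12 g)
- bead3_center (a point): middle of one of five loose frit lumps in the pot (white, 18 x 16 x 14 mm, 12 g)
- bead4_center (a point): middle of one of five loose frit lumps in the pot (orange, 18 x 16 x 14 mm, 12 g)
- tiles: loose stack of three square ceramic test tiles, 50 x 50 x 18 mm, bystander; origin: centre of its underside
- glaze_jar: loose closed jar of amber glass, diameter 64, height 85, bystander; origin: centre of its underside
- cup: loose terracotta cup, diameter 72, height 70, bystander; origin: centre of its underside
- vase: loose white bottle vase, diameter 72, height 100, bystander; origin: centre of its underside
- brush: loose brush lying flat in front of the rack, bystander; origin: its middle
Things that resemble listed ones, but are neither listed nor needed, are in the scene too. Several things have the shape of the pot; the one meant has the colours described above.

How it is judged:
By the outcome, as a careful person would: the job done as asked, in the order asked, and still so for the second after the job is handed in, with the robot touching nothing.
It also fails if it takes over 72 s, if anything falls off the work surface, if the arm or the gripper's body presses on something with over 40 N, if the wrist force passes 120 N, or if a joint passes its speed limit or range.

ROBOT

A 7-joint arm with a two-finger parallel gripper is mounted at the origin on the work surface. World frame = base frame: x ahead of the robot, y to its left, z up, the work surface at z = 0. Lengths are in mm, angles in rad, forces in N, time in s.
With the tool pointing down it reaches from about 400 to 875 mm from the base axis. Payload 4.4 kg.
Tool frame: the origin (TCP) lies on the front face of the gripper's body, between the roots of the fingers; the fingertips stand 73 mm ahead of it and the grasp point (between the pads) lies 54 mm ahead of it; z points along the fingers, y is the line along which they close (so a half turn about z gives the same grasp; the last joint's range is limited). The gripper opens to 85 mm and grips with 20 to 120 N. Pads are 22 mm wide; open, the fingers measure 114 mm over their backs; the gripper's body (76 mm by 85 mm) begins 54 mm behind the grasp point. The pads swing forward as they close: fully open they stand 13 mm farther back than shut.
Start: joints at [-1.341, 0.628, 0.038, 1.517, -0.027, 0.996, -0.02], TCP at [189.456, 621.79, 303.913] pointing down, gripper open.
Joint ranges: [-3.06, 3.06], [-0.37, 2.12], [-1.25, 1.32], [0.18, 2.47], [-1.1, 4.24], [0.23, 1.98], [-2.94, 2.94]. Speed limits (rad/s): [2.57, 2.57, 3.14, 3.14, 3.14, 3.14, 3.14].

INTERFACE

Orientations are given as a unit quaternion [w, x, y, z].
In Python, from bench import get_obs, eyes, r gives the robot as it stands.
- The arm moves only by the shell command python3 -m handwheel 'ROWS' [OPENING] [FORCE]. ROWS is JSON, a list of rows, each a list of 4 numbers: the shift along the world's x, y, z each as a share of 2 cm, from -1 to 1, then the turn about the world's z as a share of 0.1 rad, from -1 to 1. In form: [[x, y, z, yaw], ...]. A call has 1 to 5 rows; each row shifts and turns the commanded pose from where the row before left it; what a row does not reach is not made up. A row lasts 1/12 s, in which the tool goes at most 41.7 mm and 7.16 degrees, less where a joint would pass 70% of its speed; a pose out of reach is approached as far as the arm can. A call with a number of a shift or a turn outside -1 to 1 is refused whole. A call with a gripper value outside its range is refused whole. OPENING is the finger opening in mm, from 0 to 85.4, set as the call begins (- or left out, the last holds). The fingers move at their own pace and stop on an object; FORCE is the grip in N (left out, the last holds). Time passes only in rows, so rows that do not move let the fingers close. It gives the time, the measured TCP pose, the force, the opening and the grip force at its end, in the units of the state.
- get_obs(): the state, without advancing time (a new reading comes with each control period).
- eyes.snapshot(name): name is "scene" or "top"; returns the picture (480x640x3 uint8, red, green, blue); there is no depth.
- eyes.get_calibration(name): a dict with "camera_matrix" (3x3 intrinsics, pixels), "extrinsics" (4x4, takes a point from world to camera coordinates). Camera axes: x right, y down, z forward; pixel columns grow to the right and rows downward; lengths in mm; the calibration is good to about 2 mm. A picture is of the moment at which its call begins. get_calibration takes no time and is no camera call.
- r.finish_job(): hands the job in; it is judged then, once.
The state is a dict: "time_s": time; "q": joint angles; "dq": joint speeds; "joint_torque": joint torques, N m; "eef_pos": TCP position; "ee_rot": TCP orientation; "contact_force": force on the tool from outside, world axes, zero at the start; "moment": the same for the moment, N m; "opening": finger opening in mm; "grasp_force": force on a finger pad.
Only numpy, scipy, OpenCV 4.12 (cv2) and the standard library are available. Lean on these libraries where they do the work, as an engineer would, in place of code of your own. Each camera call takes 0.05 s, during which the arm holds its last target. There are 200 camera calls.

## Working session

There is one attempt and no reset: what is moved stays moved. The work goes in short steps, Python scripts to look and compute and a shell command to move; the robot and the scene stay as the last step left them, time stands still between calls to the robot, and variables do not carry over. Pictures are saved under pics/ and viewed, at most 13 in all, crops included, and the job is handed in when it is done.

```bash
mkdir -p pics; ls; python3 - <<'E'
from bench import get_obs, eyes, r
import cv2
o=get_obs();print(o)
for n in("scene","top"):
    im=eyes.snapshot(n);cv2.imwrite(f"pics/{n}0.png",im[:,:,::-1]);c=eyes.get_calibration(n);print(c)
E
```

```text
pics
{'time_s': 0.0, 'q': array([-1.34080094,  0.6293345 ,  0.03843985,  1.51837864, -0.0270135 ,
        0.99628317, -0.0200212 ]), 'dq': array([ 0.00021742, -0.00012282, -0.00056124,  0.00040108,  0.00098311,
        0.00063969,  0.00274509]), 'joint_torque': array([-3.85134890e-04, -5.63408625e+01,  1.22638173e+00, -1.93450338e+01,
        1.10350846e-02,  1.03152005e-02, -4.90215569e-06]), 'eef_pos': array([189.29989923, 621.31426688, 302.99304134]), 'ee_rot': array([-1.33053034e-04,  1.47372434e-01,  9.89080622e-01, -9.33489888e-04]), 'contact_force': array([ 0.46157095, -0.4577744 , -0.19133185]), 'moment': array([ 0.00959296, -0.03167065,  0.00171915]), 'grasp_force': 0.0, 'opening': 85.11955898144247}
{'camera_matrix': array([[548.11669814,   0.        , 317.99465945],
       [  0.        , 548.11669814, 240.65653739],
       [  0.        ,   0.        ,   1.        ]]), 'extrinsics': array([[ 8.07871157e-01,  5.89208340e-01,  1.33313489e-02,
        -4.82776091e+02],
       [ 3.52220774e-01, -4.64551259e-01, -8.12485479e-01,
        -5.49143112e+01],
       [-4.72530126e-01,  6.61079162e-01, -5.82828981e-01,
         1.55962503e+03],
       [ 0.00000000e+00,  0.00000000e+00,  0.00000000e+00,
         1.00000000e+00]])}
{'camera_matrix': array([[545.65888379,   0.        , 320.80901274],
       [  0.        , 545.65888379, 233.5834349 ],
       [  0.        ,   0.        ,   1.        ]]), 'extrinsics': array([[-7.75250114e-02, -9.96985235e-01, -3.21136545e-03,
         7.80904887e+01],
       [-9.73828948e-01,  7.64138681e-02, -2.14051633e-01,
         5.63882940e+02],
       [ 2.13651710e-01, -1.34670346e-02, -9.76817069e-01,
         1.42684232e+03],
       [ 0.00000000e+00,  0.00000000e+00,  0.00000000e+00,
         1.00000000e+00]])}
```

View pics/scene0.png

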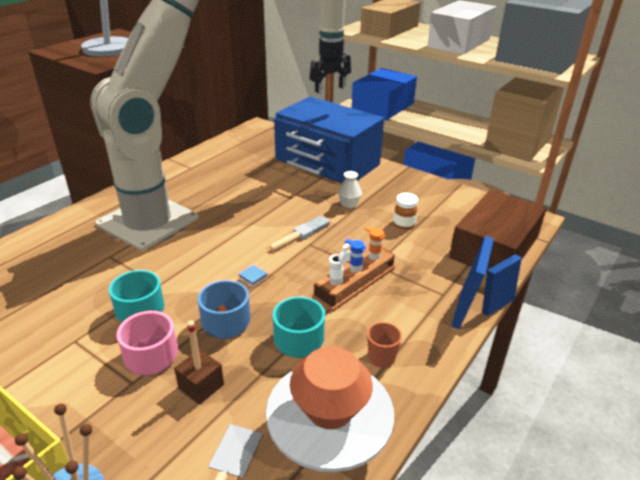

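View pics/top0.png

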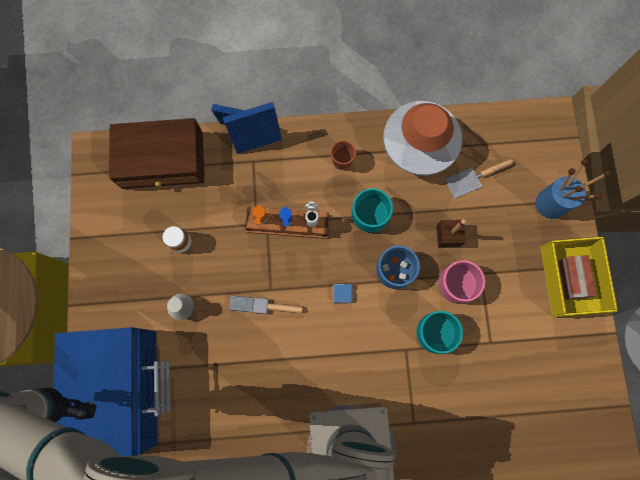

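The scene picture shows the rack at about (355,275) with the white cap (337,262) tipped back, blue (356,250) and orange (375,238). The blue pot is at (225,308) and the stick at (194,345) in its block. In the top picture the orange, blue and white tubes are at (259,213), (286,215) and (312,213), the pot at (398,267), and the stick block at (451,233) with the stick top near (459,226).

```bash
cat > h.py <<'E'
import numpy as np, cv2
from bench import get_obs, eyes, r
def cal(n):
    c=eyes.get_calibration(n);return c["camera_matrix"],c["extrinsics"]
def proj(n,p):
    K,E=cal(n);q=K@(E[:3,:3]@np.asarray(p,float)+E[:3,3]);return q[:2]/q[2]
def ray(n,uv):
    K,E=cal(n);R,t=E[:3,:3],E[:3,3];d=R.T@np.linalg.inv(K)@[uv[0],uv[1],1];return -R.T@t,d/np.linalg.norm(d)
def onz(n,uv,z):
    o,d=ray(n,uv);return o+d*(z-o[2])/d[2]
def tri(uvs,uvt):
    (o1,d1),(o2,d2)=ray("scene",uvs),ray("top",uvt)
    s=np.linalg.lstsq(np.c_[d1,-d2],o2-o1,rcond=None)[0];a,b=o1+s[0]*d1,o2+s[1]*d2
    return (a+b)/2,np.linalg.norm(a-b)
def crop(n,im,x0,y0,w,h,k):
    c=cv2.resize(im[y0:y0+h,x0:x0+w],None,fx=k,fy=k,interpolation=cv2.INTER_CUBIC)[:,:,::-1].copy()
    for x in range((x0+9)//10*10,x0+w,10):cv2.putText(c,str(x),(int((x-x0)*k),8),0,.3,(255,0,255),1);cv2.line(c,(int((x-x0+.5)*k),10),(int((x-x0+.5)*k),16),(255,0,255),1)
    for y in range((y0+9)//10*10,y0+h,10):cv2.putText(c,str(y),(0,int((y-y0+.5)*k)),0,.3,(255,0,255),1)
    return c
E
python3 - <<'E'
from h import *
s=cv2.imread("pics/scene0.png")[:,:,::-1];t=cv2.imread("pics/top0.png")[:,:,::-1]
a=np.hstack([crop("s",s,305,220,100,85,4),crop("t",t,240,180,100,85,4)])
b=np.hstack([crop("s",s,170,275,100,65,4)[:240],crop("t",t,375,205,100,65,4)[:240]])
b=np.hstack([crop("s",s,160,312,100,60,4),crop("t",t,375,215,100,60,4)])
cv2.imwrite("pics/c1.png",np.vstack([a,b])[:600])
E
```

```text
(no output)
```

View pics/c1.png

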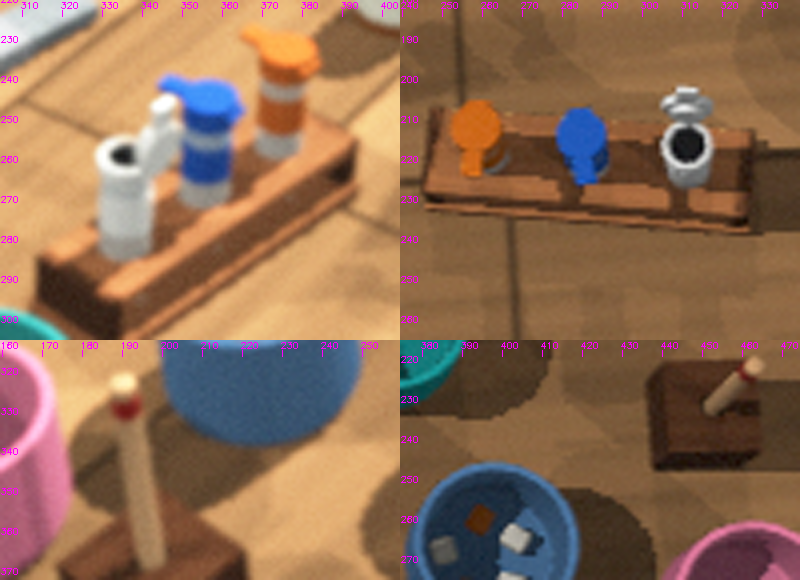

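The crops show the white tube's mouth at about (334,258) in the scene view and (311,215) in the top view. The blue disc is at (356,244)/(285,212), orange at (375,232)/(258,211), and the stick top at (190,320)/(462,220).

```bash
python3 - <<'E'
from h import *
np.set_printoptions(precision=1,suppress=True)
for nm,a,b in [("stick top",(190,320.5),(462,220.5)),("stick at block",(197,367),(452,233)),("white mouth",(334.5,258),(311,215.5)),("blue disc",(356,244),(285,212.3)),("orange disc",(376,231.5),(258.5,211.3)),
 ("white tabtip",(346.5,244.5),(311,202.5)),("blue tab tip",(345,240),(285.5,224.5)),("or tab tip",(365,228),(257.5,222.5))]:
    print(nm,*tri(a,b))
for n,f in(("scene","pics/scene0.png"),("top","pics/top0.png")):
    hsv=cv2.cvtColor(cv2.imread(f),cv2.COLOR_BGR2HSV)
    m=cv2.inRange(hsv,(100,80,40),(118,255,255))
    nl,l,st,c=cv2.connectedComponentsWithStats(m)
    for i in range(1,nl):
        if st[i,4]>60:print(n,st[i],c[i])
# pot hull ellipse in the top view
    x0,x1,y0,y1=((370,425,240,295) if n=="top" else (195,255,278,340))
    mm=np.zeros_like(m);mm[y0:y1,x0:x1]=m[y0:y1,x0:x1]
    pts=cv2.findNonZero(mm);hu=cv2.convexHull(pts)
    print(cv2.fitEllipse(hu) if n=="top" else cv2.boundingRect(hu))
    if n=="top":
        e=cv2.fitEllipse(hu)[0];print("pot rim",onz(n,e,80),"proj",proj("scene",onz(n,e,80)))
E
```

```text
stick top [ 547.6 -322.7  178.1] 2.9442657678878215
stick at block [ 543.7 -324.3   53.5] 0.9604574024870305
white mouth [605.1  55.  115.5] 5.332226853563711
blue disc [618.1 123.1 121. ] 4.305205149703151
orange disc [627.7 193.8 121. ] 0.810093921459106
white tabtip [630.4  55.  163.5] 2.8707765561675385
blue tab tip [586.2 124.3 117.8] 3.4879983253537077
or tab tip [596.9 197.2 117.2] 4.746193158362096
scene [ 274   68  143  114 8800] [345.1 124.2]
scene [ 404  142   71   37 1712] [438.7 161.1]
scene [ 452  236   70   92 2647] [488.7 281.9]
scene [345 239  21  15 185] [356.  245.8]
scene [351 255  11  11  99] [355.9 260.5]
scene [240 266  26  17 249] [252.6 274. ]
scene [ 199  281   51   57 2319] [224.2 308.6]
scene [ 89 466  14  14 142] [ 94.3 473.9]
scene [ 54 469  17  11 136] [ 62.2 474.9]
(199, 278, 56, 60)
top [ 211  102   71   52 2232] [249.2 125.3]
top [ 536  177   50   42 1193] [558.  198.9]
top [279 207  13  19 185] [285.3 215.6]
top [ 377  246   43   43 1198] [398.1 266.3]
top [334 284  18  18 323] [342.5 292.5]
top [   53   328   104   128 10318] [109.2 384.8]
((397.61480712890625, 266.76947021484375), (41.35628128051758, 43.8488655090332), 46.47233581542969)
pot rim [ 458.3 -162.1   80. ] proj [222.6 294.5]
```

```bash
python3 -m handwheel '[[0.8,-1,0,1],[0.8,-1,0,0.3],[0.8,-1,0,0],[0.8,-1,0,0],[0.8,-1,0,0]]' 0 40
python3 - <<'E'
from h import *
print(onz("top",(311,215.5),112),onz("top",(285,212.3),119),onz("top",(258.5,211.3),119),onz("top",(462,220.5),175),onz("top",(452,233),60))
print(onz("scene",(334.5,258),112),onz("scene",(356,244),119),onz("scene",(376,231.5),119),onz("scene",(190,320.5),175),onz("scene",(197,367),60))
E
```

```text
time_s: 0.52
eef_pos: [270.0, 520.5, 303.5]
ee_rot: [-0.0, 0.083, 0.997, -0.0]
contact_force: [0.1, -0.7, -0.2]
opening: 25.4
grasp_force: 0.0
[608.10235417  56.76347986 112.        ] [620.39172588 124.58498495 119.        ] [628.60563816 194.25674135 119.        ] [ 549.18595757 -322.471687    175.        ] [ 542.14112548 -322.95937817   60.        ]
[600.98518268  56.58141446 112.        ] [615.49873497 123.5103828  119.        ] [626.11606627 195.9926349  119.        ] [ 543.8032953  -321.76174582  175.        ] [ 548.83054238 -327.45082484   60.        ]
```

```bash
A='[[0.82,-0.99,0,0],[0.82,-0.99,0,0],[0.82,-0.99,0,0],[0.82,-0.99,0,0],[0.82,-0.99,0,0]]'; 
python3 -m handwheel '[[0.82,-0.99,0,0],[0.82,-0.99,0,0],[0.82,-0.99,0,0],[0.82,-0.99,0,0],[0.82,-0.99,0,0]]' >/dev/null
python3 -m handwheel '[[0.82,-0.99,0,0],[0.82,-0.99,0,0],[0.82,-0.99,0,0],[0.82,-0.99,0,0],[0.82,-0.99,0,0]]' >/dev/null
python3 -m handwheel '[[0.82,-0.99,0,0],[0.82,-0.99,0,0],[0.82,-0.99,0,0],[0.82,-0.99,0,0],[0.82,-0.99,0,0]]' >/dev/null
python3 -m handwheel '[[0.82,-0.99,0,0],[0.82,-0.99,0,0],[0.82,-0.99,0,0],[0.82,-0.99,0,0],[0.82,-0.99,0,0]]' 
python3 -m handwheel '[[0.82,-0.99,0,0],[0.82,-0.99,0,0],[0.82,-0.99,0,0],[0.82,-0.99,0,0],[0,0,0,0]]' 
```

```text
time_s: 2.18
eef_pos: [597.9, 124.6, 303.5]
ee_rot: [-0.0, 0.083, 0.997, -0.0]
contact_force: [0.3, -0.4, -0.4]
opening: 0.1
grasp_force: 0.0
time_s: 2.6
eef_pos: [665.5, 39.8, 303.2]
ee_rot: [0.001, 0.086, 0.996, -0.002]
contact_force: [0.5, -1.3, 0.1]
opening: 0.2
grasp_force: 0.0
```

```bash
python3 -m handwheel '[[0,0.3,-1,0],[0,0,-1,0],[0,0,-1,0],[0,0,-1,0],[0,0,-0.4,0]]'
python3 - <<'E'
from h import *
s=eyes.snapshot("scene");t=eyes.snapshot("top")
cv2.imwrite("pics/c2.png",np.hstack([crop("s",s,300,190,100,110,4),crop("t",t,250,160,100,110,4)]))
E
```

```text
time_s: 3.02
eef_pos: [661.1, 52.8, 212.6]
ee_rot: [-0.003, 0.083, 0.997, -0.0]
contact_force: [-0.3, 0.0, 0.4]
opening: 0.1
grasp_force: 0.0
```

View pics/c2.png

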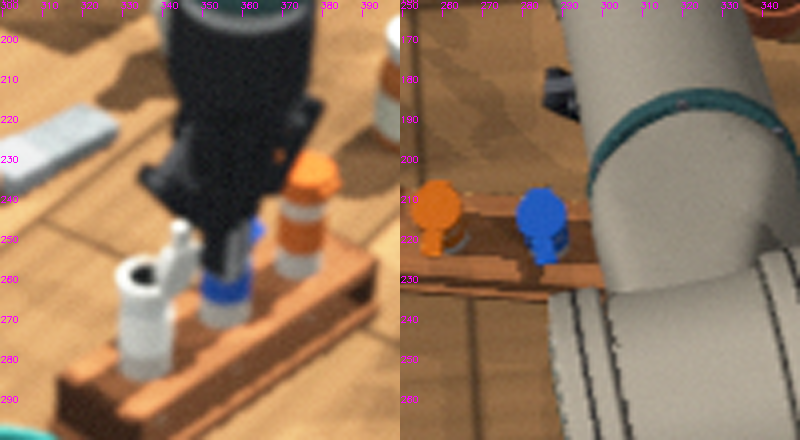

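The fingers, tips at about (353,268) in the scene view, stand just behind the open white cap (340,250) and clear of the blue and orange caps.

```bash
python3 -m handwheel '[[-0.5,0.05,0,0],[-0.5,0.05,0,0],[-0.5,0.05,0,0],[-0.5,0.05,0,0],[-0.5,0.05,0,0]]'
python3 -m handwheel '[[-0.5,0.05,-0.1,0],[-0.5,0.05,-0.2,0],[-0.3,0.05,-0.3,0],[0,0,-0.3,0],[0,0,0,0]]'
```

```text
time_s: 3.53
eef_pos: [614.1, 57.8, 217.8]
ee_rot: [0.002, 0.083, 0.997, 0.0]
contact_force: [1.6, 0.7, -0.0]
opening: -0.0
grasp_force: 0.5
time_s: 3.95
eef_pos: [586.7, 60.8, 197.4]
ee_rot: [-0.001, 0.083, 0.997, -0.0]
contact_force: [0.6, 0.9, 0.1]
opening: 0.2
grasp_force: 0.0
```

```bash
python3 -m handwheel '[[0.3,0,-0.25,0],[0,0,-0.15,0],[0,0,-0.1,0],[0,0,0,0]]'; python3 -m handwheel '[[0,0,-0.1,0],[0,0,-0.1,0],[0,0,0,0]]'
```

```text
time_s: 4.28
eef_pos: [594.6, 60.6, 191.1]
ee_rot: [0.001, 0.083, 0.997, 0.0]
contact_force: [-7.1, 0.2, 23.5]
opening: -0.0
grasp_force: 11.8
time_s: 4.53
eef_pos: [594.6, 60.6, 190.4]
ee_rot: [0.002, 0.083, 0.997, 0.001]
contact_force: [-13.6, -0.5, 47.7]
opening: -0.1
grasp_force: 24.0
```

```bash

python3 -m handwheel '[[0,0,0.5,0],[0,0,1,0],[0,0,1,0],[-0.12,-0.96,1,0],[-0.12,-0.96,1,0]]' 85 40
python3 -m handwheel '[[-0.12,-0.96,0.3,0],[-0.12,-0.96,0,0],[-0.12,-0.96,0,0],[-0.12,-0.96,0,0],[-0.12,-0.96,0,0]]' >/dev/null
python3 -m handwheel '[[-0.12,-0.96,0,0],[-0.12,-0.96,0,0],[-0.12,-0.96,0,0],[-0.12,-0.96,0,0],[-0.12,-0.96,0,0]]' >/dev/null
python3 -m handwheel '[[-0.12,-0.96,0,0],[-0.12,-0.96,0,0],[-0.12,-0.96,0,0],[-0.12,-0.96,0,0],[-0.12,-0.96,0,0]]' >/dev/null
python3 -m handwheel '[[-0.12,-0.96,0,0],[-0.12,-0.96,0,0],[-0.12,-0.96,0,0],[0,0,0,0],[0,0,0,0]]'
python3 - <<'E'
from h import *
s=eyes.snapshot("scene");t=eyes.snapshot("top")
cv2.imwrite("pics/c3.png",np.hstack([crop("s",s,310,220,80,80,4),crop("s",s,150,260,120,120,4)[:320]]))
cv2.imwrite("pics/top3.png",t[:,:,::-1])
print(proj("scene",[605,56,119]))
E
```

```text
time_s: 4.95
eef_pos: [589.2, 23.1, 274.6]
ee_rot: [0.0, 0.081, 0.997, 0.0]
contact_force: [0.8, -0.5, -0.5]
opening: 60.6
grasp_force: 0.0
time_s: 6.62
eef_pos: [544.9, -325.2, 279.4]
ee_rot: [-0.0, 0.084, 0.996, -0.0]
contact_force: [0.6, 0.9, -0.1]
opening: 85.1
grasp_force: 0.0
[335.90660142 256.32134672]
```

View pics/c3.png

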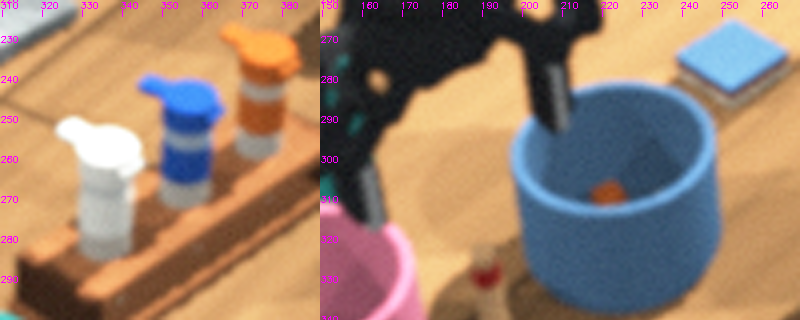

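The white cap now sits flat on its tube (337,256), and the open fingers straddle the stick top (190,325).

```bash

python3 -m handwheel '[[0,0.1,-1,0],[0,0,-1,0],[0,0,-1,0],[0,0,-1,0],[0,0,-0.5,0]]'
python3 -m handwheel '[[0,0,0,0],[0,0,0,0],[0,0,0,0],[0,0,0,0],[0,0,0,0]]' 0 60
python3 -m handwheel '[[0,0,0,0],[0,0,0,0],[0,0,0,0],[0,0,0,0],[0,0,0,0]]'
```

```text
time_s: 7.13
eef_pos: [544.8, -319.1, 187.6]
ee_rot: [-0.001, 0.082, 0.997, 0.001]
contact_force: [-1.1, -0.1, 0.0]
opening: 84.8
grasp_force: 0.0
time_s: 7.55
eef_pos: [545.6, -321.7, 191.2]
ee_rot: [0.001, 0.083, 0.997, -0.0]
contact_force: [0.1, 0.5, 0.5]
opening: 25.1
grasp_force: 0.0
time_s: 7.97
eef_pos: [545.4, -322.5, 190.9]
ee_rot: [0.001, 0.083, 0.997, -0.001]
contact_force: [-1.6, -1.4, 5.7]
opening: 10.5
grasp_force: 58.6
```

```bash

python3 -m handwheel '[[0,0,0.6,0],[0,0,1,0],[0,0,1,0],[0,0,1,0],[0,0,1,0]]'
python3 -m handwheel '[[0,0,0.6,0],[0,0,0,0],[0,0,0,0]]'
python3 - <<'E'
from h import *
s=eyes.snapshot("scene");t=cv2.imread("pics/top0.png")[:,:,::-1]
cv2.imwrite("pics/c4.png",np.hstack([crop("s",s,150,250,80,100,5)[:500],crop("t",t,370,240,55,55,7)[:500] if 0 else np.vstack([crop("t",t,370,240,55,55,7),np.zeros((115,385,3),np.uint8)])]))
print(tri((224,297),(397.6,266.8)))
E
```

```text
time_s: 8.38
eef_pos: [544.8, -320.3, 283.0]
ee_rot: [-0.001, 0.083, 0.997, 0.001]
contact_force: [0.2, 0.2, 0.2]
opening: 10.2
grasp_force: 58.6
time_s: 8.63
eef_pos: [545.1, -320.7, 294.4]
ee_rot: [0.0, 0.083, 0.997, 0.0]
contact_force: [1.1, -0.1, -0.6]
opening: 10.8
grasp_force: 58.6
(array([ 459.96035262, -162.11431653,   73.48039115]), np.float64(2.5076740264817237))
```

View pics/c4.png

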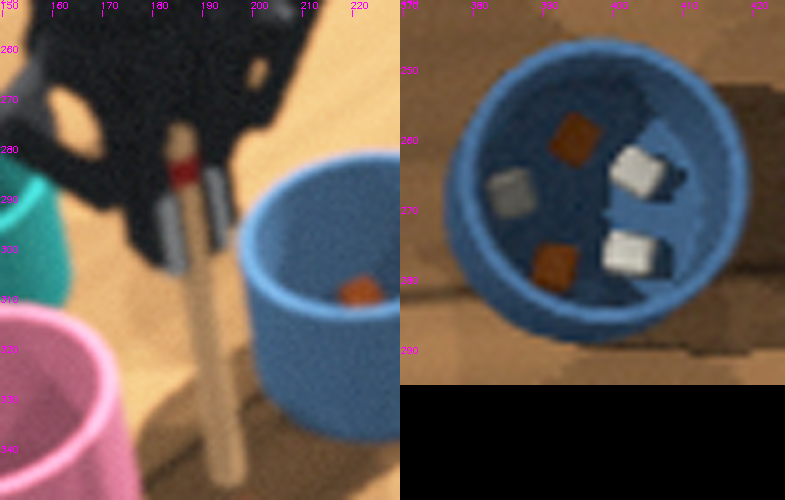

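The stick hangs straight in the fingers, foot at about (195,346). The five lumps lie in the top view at (394,259), (403,264), (385,267), (402,276) and (392,278), with the rim centre at (399,266).

```bash
python3 - <<'E'
from h import *
np.set_printoptions(precision=1,suppress=True)
c=onz("top",(399.1,265.9),80);print("pot",c)
for p in[(394.5,259.5),(403.5,264),(385.5,267.5),(402.5,276),(392,278)]:
    q=onz("top",p,18)-[459,-165,0];print(q,np.hypot(q[0],q[1]))
o=get_obs()["eef_pos"]
print("foot",tri((195,344),(0,0))[0] if 0 else onz("scene",(195,345),114), o)
E
```

```text
pot [ 460.3 -166.3   80. ]
[29.2 -0.  18. ] 29.203355803238825
[ 14.7 -23.5  18. ] 27.745182701414898
[ 8.8 27.2 18. ] 28.598152482787206
[-18.4 -17.1  18. ] 25.137161513963004
[-21.7  12.3  18. ] 24.946050986222417
foot [ 546.6 -322.   114. ] [ 544.7 -320.6  293.4]
```

```bash

python3 -m handwheel '[[-0.53,0.975,0,0],[-0.53,0.975,0,0],[-0.53,0.975,0,0],[-0.53,0.975,0,0],[-0.53,0.975,0,0]]' 
python3 -m handwheel '[[-0.53,0.975,0,0],[-0.53,0.975,0,0],[-0.53,0.975,0,0],[0,0,0,0],[0,0,0,0]]' 
python3 -m handwheel '[[0,0,-0.8,0],[0,0,-0.8,0],[0,0,-0.8,0],[0,0,-0.6,0],[0,0,-0.5,0]]'
python3 -m handwheel '[[0,0,-0.5,0],[0,0,-0.5,0],[0,0,-0.25,0],[0,0,0,0]]'
```

```text
time_s: 9.1
eef_pos: [490.6, -222.4, 292.4]
ee_rot: [-0.002, 0.083, 0.997, 0.001]
contact_force: [-0.5, 0.6, 0.1]
opening: 10.4
grasp_force: 58.6
time_s: 9.52
eef_pos: [459.3, -164.1, 293.1]
ee_rot: [-0.001, 0.082, 0.997, 0.0]
contact_force: [-0.2, 0.3, -0.3]
opening: 10.6
grasp_force: 58.6
time_s: 9.93
eef_pos: [460.0, -166.3, 222.2]
ee_rot: [-0.001, 0.083, 0.997, 0.0]
contact_force: [0.2, 0.1, 0.4]
opening: 10.6
grasp_force: 58.6
time_s: 10.27
eef_pos: [459.7, -165.9, 197.4]
ee_rot: [-0.001, 0.083, 0.997, 0.0]
contact_force: [-0.5, 0.3, -0.2]
opening: 10.5
grasp_force: 58.6
```

```bash

python3 -m handwheel '[[0,-0.4,-0.2,0],[0,-0.45,0,0],[0,-0.45,0,0],[0,0,0,0]]'
python3 -m handwheel '[[0.49,0.10,0,0],[0.42,0.28,0,0],[0.28,0.42,0,0],[0.10,0.49,0,0]]'
python3 -m handwheel '[[-0.10,0.49,0,0],[-0.28,0.42,0,0],[-0.42,0.28,0,0],[-0.49,0.10,0,0]]'
python3 -m handwheel '[[-0.49,-0.10,0,0],[-0.42,-0.28,0,0],[-0.28,-0.42,0,0],[-0.10,-0.49,0,0]]'
python3 -m handwheel '[[0.10,-0.49,0,0],[0.28,-0.42,0,0],[0.42,-0.28,0,0],[0.49,-0.10,0,0]]'
```

```text
time_s: 10.6
eef_pos: [460.3, -194.7, 195.4]
ee_rot: [0.001, 0.085, 0.996, -0.001]
contact_force: [0.2, -1.6, -0.1]
opening: 10.3
grasp_force: 58.6
time_s: 10.93
eef_pos: [488.4, -164.4, 195.1]
ee_rot: [0.002, 0.082, 0.997, 0.0]
contact_force: [0.4, -0.1, -0.4]
opening: 10.2
grasp_force: 58.6
time_s: 11.27
eef_pos: [459.9, -137.7, 195.0]
ee_rot: [0.0, 0.082, 0.997, 0.0]
contact_force: [-0.1, -0.6, -0.3]
opening: 10.4
grasp_force: 58.7
time_s: 11.6
eef_pos: [433.7, -166.2, 195.1]
ee_rot: [0.0, 0.083, 0.997, 0.0]
contact_force: [1.5, 1.2, 0.6]
opening: 10.6
grasp_force: 58.7
time_s: 11.93
eef_pos: [460.2, -190.5, 194.6]
ee_rot: [-0.001, 0.083, 0.997, 0.002]
contact_force: [1.1, 6.2, 0.2]
opening: 10.5
grasp_force: 59.5
```

```bash

python3 -m handwheel '[[0.49,0.10,0,0],[0.42,0.28,0,0],[0.28,0.42,0,0],[0.10,0.49,0,0]]'
python3 -m handwheel '[[-0.10,0.49,0,0],[-0.28,0.42,0,0],[-0.42,0.28,0,0],[-0.49,0.10,0,0]]'
python3 -m handwheel '[[0.3,0.1,0,0],[0.5,-0.1,0,0],[0.5,0,0,0],[0,0,0,0],[0,0,0,0]]'
```

```text
time_s: 12.27
eef_pos: [484.8, -165.3, 194.1]
ee_rot: [-0.002, 0.083, 0.997, 0.0]
contact_force: [-1.8, 1.0, -0.6]
opening: 10.3
grasp_force: 58.7
time_s: 12.6
eef_pos: [460.4, -139.3, 195.3]
ee_rot: [0.001, 0.082, 0.997, -0.001]
contact_force: [0.1, -2.1, 0.5]
opening: 10.2
grasp_force: 59.0
time_s: 13.02
eef_pos: [486.2, -142.2, 195.2]
ee_rot: [0.0, 0.083, 0.997, -0.002]
contact_force: [-3.0, -7.2, 1.0]
opening: 10.4
grasp_force: 61.8
```

```bash

python3 -m handwheel '[[-0.4,-0.4,0,0],[-0.4,-0.4,0,0],[0,0,-0.15,0],[0,0,0,0],[0,0,0,0]]'
python3 -m handwheel '[[0,0,0,0],[0,0,0,0],[0,0,0,0]]' 40
python3 - <<'E'
from h import *
s=eyes.snapshot("scene")
cv2.imwrite("pics/c5.png",crop("s",s,150,210,140,140,4))
E
```

```text
time_s: 13.43
eef_pos: [470.5, -155.3, 191.8]
ee_rot: [0.0, 0.083, 0.997, 0.0]
contact_force: [0.0, -0.6, -1.1]
opening: 10.3
grasp_force: 58.9
time_s: 13.68
eef_pos: [470.6, -155.4, 192.0]
ee_rot: [0.0, 0.082, 0.997, 0.0]
contact_force: [-0.1, 0.2, -0.7]
opening: 40.0
grasp_force: 0.0
```

View pics/c5.png

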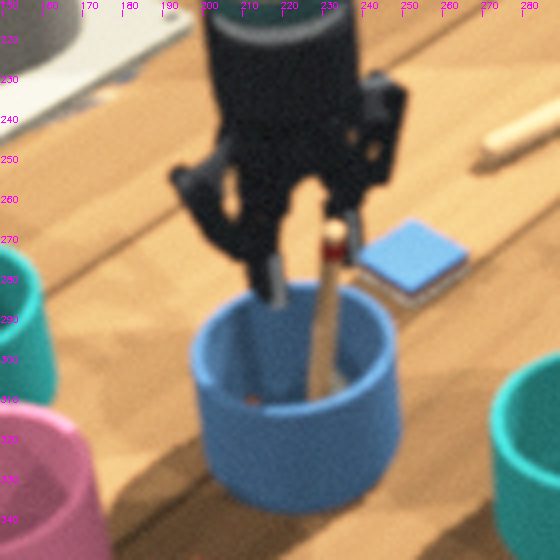

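The stick stands released in the pot, top at (232,268), resting near the right finger. The lumps (212,310) are inside.

```bash

python3 -m handwheel '[[0,0,0,0],[0,0,0,0],[0,0,0,0],[0,0,0.3,0],[0,0,0.6,0]]' 85
python3 -m handwheel '[[0,0,1,0],[0,0,1,0],[0,0,1,0],[0,0,1,0],[0.4,0.95,0.5,0]]' 
python3 -m handwheel '[[0.4,0.95,0,0],[0.4,0.95,0,0],[0.4,0.95,0,0],[0.4,0.95,0,0],[0.4,0.95,0,0]]' 32 30
python3 -m handwheel '[[0.4,0.95,0,0],[0.4,0.95,0,0],[0.4,0.95,0,0],[0.4,0.95,0,0],[0.4,0.95,0,0]]'
python3 -m handwheel '[[0.4,0.95,0,0],[0.4,0.95,0,0],[0.4,0.95,0,0],[0.4,0.95,0,0],[0,0,0,0]]' 
python3 - <<'E'
from h import *
s=eyes.snapshot("scene");t=eyes.snapshot("top")
cv2.imwrite("pics/c6.png",np.vstack([np.hstack([crop("t",t,360,220,70,75,5),crop("s",s,190,250,80,75,5)[:375]]),np.hstack([crop("t",t,250,180,75,45,5),crop("s",s,320,195,75,45,5)])]) if 1 and (70+80)==(75+75) else 0)
E
```

```text
time_s: 14.15
eef_pos: [469.5, -155.6, 209.4]
ee_rot: [-0.001, 0.083, 0.997, 0.0]
contact_force: [0.8, -0.3, -0.6]
opening: 85.1
grasp_force: 0.0
time_s: 14.57
eef_pos: [477.6, -140.7, 302.6]
ee_rot: [0.001, 0.086, 0.996, -0.002]
contact_force: [1.6, 0.6, -1.0]
opening: 84.9
grasp_force: 0.0
time_s: 14.98
eef_pos: [518.4, -40.9, 300.5]
ee_rot: [0.0, 0.083, 0.997, 0.0]
contact_force: [-0.6, 0.3, -0.2]
opening: 32.2
grasp_force: 0.0
time_s: 15.4
eef_pos: [558.4, 54.1, 300.4]
ee_rot: [0.0, 0.083, 0.997, -0.0]
contact_force: [0.9, -0.7, -0.6]
opening: 31.7
grasp_force: 0.0
time_s: 15.82
eef_pos: [591.1, 134.6, 300.2]
ee_rot: [0.001, 0.08, 0.997, 0.002]
contact_force: [0.3, 1.0, -0.5]
opening: 32.0
grasp_force: 0.0
```

View pics/c6.png

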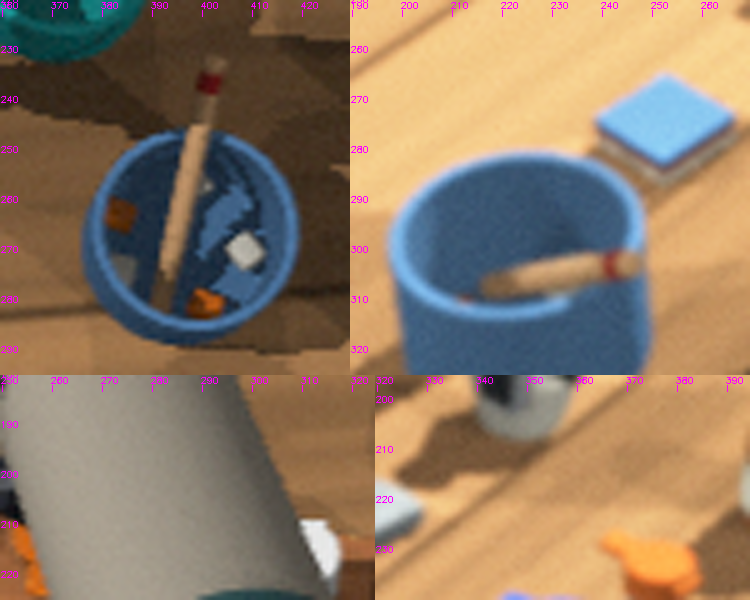

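The top view shows the stick resting in the pot from (391,280) to the rim, top at (401,235). All five lumps are inside at new places: (381,263), (382,274), (399,280), (407,270) and (399,257), each at least about 17 mm from any old spot of its colour.

```bash

python3 -m handwheel '[[-0.15,-0.15,-1,0],[0,0,-1,0],[0,0,-1,0],[0,0,-1,0],[0,0,0,0]]' 
python3 -m handwheel '[[0,0,0,0],[0,0,0,0]]'
python3 - <<'E'
from h import *
s=eyes.snapshot("scene");
cv2.imwrite("pics/c7.png",crop("s",s,310,190,100,110,5))
E
```

```text
time_s: 16.33
eef_pos: [584.8, 124.0, 216.6]
ee_rot: [-0.003, 0.084, 0.996, -0.002]
contact_force: [-0.2, -1.6, -0.4]
opening: 32.2
grasp_force: 0.0
time_s: 16.5
eef_pos: [587.8, 125.5, 221.1]
ee_rot: [0.001, 0.083, 0.997, 0.0]
contact_force: [0.4, 1.1, -0.3]
opening: 32.4
grasp_force: 0.0
```

View pics/c7.png

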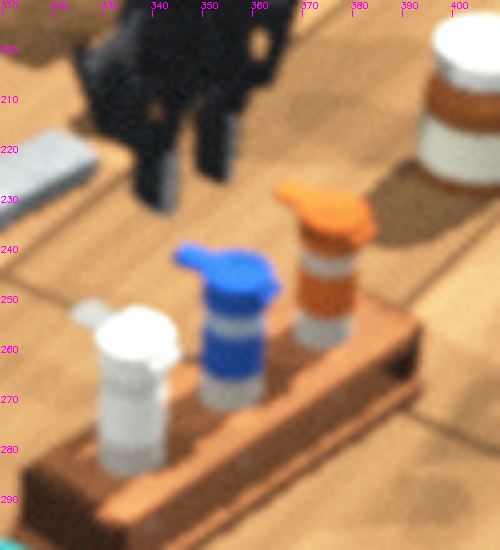

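The blue tab spans about (344–349, 240) and the open fingertips, (340,231) and (354,225), hang above it; I check the alignment against it.

```bash
python3 - <<'E'
from h import *
o=get_obs()["eef_pos"];print(o)
y=np.array([.165,.986,0]);
for z in(150,146): print(z,[proj("scene",[o[0],o[1],z]+sgn*16*y) for sgn in(-1,1)])
for d in(17,25,29,33):print(d,proj("scene",[618-d*.987,124+d*.165,116]))
print(onz("scene",(345,240),116))
E
```

```text
[588.05435776 125.77943338 221.44007999]
150 [array([342.61869018, 231.28097099]), array([352.00401753, 225.96292065])]
146 [array([342.55050736, 232.70011663]), array([351.91983141, 227.37146706])]
17 [351.59834649 242.22333289]
25 [349.11074537 240.78259251]
29 [347.8735587  240.06605288]
33 [346.64075008 239.35204888]
[583.79449923 124.88941626 116.        ]
```

```bash

python3 -m handwheel '[[-0.08,0.08,-0.6,0],[0,0,-0.6,0],[0,0,-0.4,0],[0,0,-0.35,0],[0,0,0,0]]' 
python3 -m handwheel '[[0,0,0,0],[0,0,0,0],[0,0,0,0],[0,0,0,0]]' 0 30
```

```text
time_s: 16.97
eef_pos: [584.9, 127.5, 179.5]
ee_rot: [-0.001, 0.083, 0.997, -0.0]
contact_force: [-0.4, -0.4, 0.7]
opening: 32.0
grasp_force: 0.0
time_s: 17.3
eef_pos: [585.5, 126.6, 181.0]
ee_rot: [-0.0, 0.083, 0.997, -0.001]
contact_force: [-0.9, -3.9, 0.8]
opening: 12.5
grasp_force: 28.9
```

```bash

python3 -m handwheel '[[0.02,0,0.4,0],[0.12,-0.02,0.4,0],[0.18,-0.03,0.36,0],[0.22,-0.04,0.34,0],[0,0,0,0]]' 
python3 -m handwheel '[[0.2,-0.03,0.22,0],[0.24,-0.04,0.2,0],[0,0,0,0]]' 
python3 - <<'E'
from h import *
s=eyes.snapshot("scene");
cv2.imwrite("pics/c8.png",crop("s",s,310,190,100,110,5))
E
```

```text
time_s: 17.72
eef_pos: [597.6, 127.1, 212.9]
ee_rot: [0.001, 0.083, 0.997, 0.001]
contact_force: [-2.3, -0.2, 0.2]
opening: 11.8
grasp_force: 29.5
time_s: 17.97
eef_pos: [606.2, 127.1, 219.8]
ee_rot: [0.0, 0.082, 0.997, 0.002]
contact_force: [0.9, 4.9, -3.9]
opening: 11.7
grasp_force: 29.5
```

View pics/c8.png

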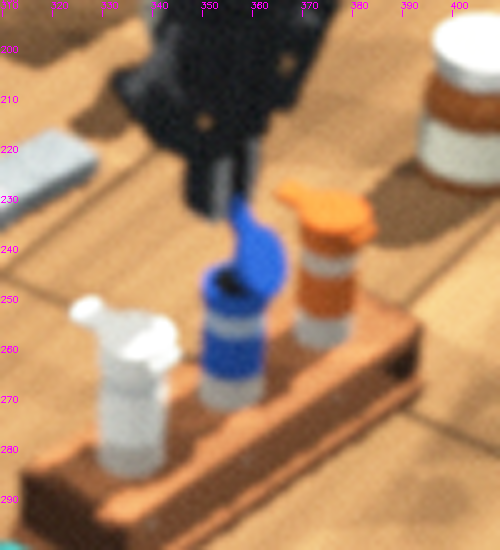

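The blue cap is held about 60° open: its disc is near (362,243), the tab in the fingertips at (356,232) and the dark mouth shows. The white and orange caps are still shut.

```bash

python3 -m handwheel '[[0,0,0,0],[0,0,0,0],[-0.5,0.08,0,0],[-0.5,0.08,0,0],[-0.5,0.08,0,0]]' 32
python3 -m handwheel '[[0,0,-0.3,0],[0,0,0,0],[0,0,0,0]]' 0
python3 -m handwheel '[[0.4,-0.06,0,0],[0.4,-0.06,0,0],[0.4,-0.06,0,0],[0.4,-0.06,0,0],[0.4,-0.06,0,0]]'
python3 -m handwheel '[[0.4,-0.06,0,0],[0.4,-0.06,0,0],[0.2,0,0,0],[0,0,0,0]]'
```

```text
time_s: 18.43
eef_pos: [575.2, 128.2, 219.7]
ee_rot: [0.0, 0.083, 0.997, -0.001]
contact_force: [0.3, 0.0, -0.1]
opening: 31.9
grasp_force: 0.0
time_s: 18.68
eef_pos: [575.9, 128.7, 213.2]
ee_rot: [0.0, 0.083, 0.997, -0.0]
contact_force: [-0.6, -0.3, 0.1]
opening: 0.3
grasp_force: 0.0
time_s: 19.1
eef_pos: [616.3, 123.2, 213.2]
ee_rot: [-0.0, 0.083, 0.997, 0.0]
contact_force: [-0.8, -0.1, -0.4]
opening: 0.1
grasp_force: 0.5
time_s: 19.43
eef_pos: [636.3, 120.6, 213.0]
ee_rot: [0.0, 0.083, 0.997, -0.0]
contact_force: [0.7, -0.4, 0.2]
opening: 0.1
grasp_force: 0.0
```

```bash

python3 -m handwheel '[[-0.6,0.09,0,0],[-0.6,0.09,0,0],[-0.6,0.09,0.5,0],[-0.6,0.09,1,0],[-1,0,1,0]]'
python3 -m handwheel '[[-1,0.5,1,0],[-1,1,1,0],[0,1,0,0],[0,1,0,0],[0,0,0,0]]'
python3 - <<'E'
from h import *
s=eyes.snapshot("scene");t=eyes.snapshot("top")
cv2.imwrite("pics/c9.png",np.vstack([np.hstack([crop("s",s,310,210,80,80,4),crop("t",t,360,220,75,80,4)]),cv2.resize(s,(620,465))[60:330,:,::-1]]))
E
```

```text
time_s: 19.85
eef_pos: [567.5, 128.4, 263.4]
ee_rot: [0.0, 0.083, 0.997, 0.0]
contact_force: [0.6, 0.7, 1.0]
opening: -0.1
grasp_force: 0.0
time_s: 20.27
eef_pos: [526.7, 203.5, 304.4]
ee_rot: [0.001, 0.08, 0.997, 0.002]
contact_force: [-0.0, 0.4, -0.3]
opening: 0.2
grasp_force: 0.0
```

View pics/c9.png

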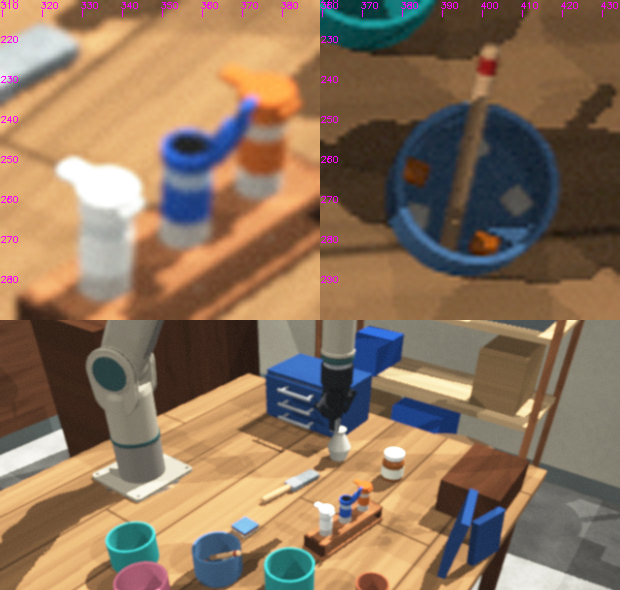

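The blue cap is tipped well back, with its tab at (370,235) and the mouth open at (356,245). The white cap (335,256) and orange cap (375,232) are shut. The stick and five lumps are in the pot, and the other things stand where they were.

```bash
python3 -c "
from bench import r
print(r.finish_job())"
```

```text
the job is handed in; nothing more can be done
None
```

I pressed the white cap shut, stirred the lumps and left the stick in the pot, then tipped the blue cap wide open. The last picture showed the orange cap still shut and all five lumps inside. The job is handed in at about 20 s; no verdict came back.

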